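# Refit the hob knob and hold it pressed in

## Robot

A 6-joint arm with a two-finger parallel gripper is mounted at the origin on the work surface; the furniture and walls round the work are solid. World frame = base frame: x ahead of the robot, y to its left, z up, the work surface at z = 0. Lengths are in m, angles in rad, forces in N, time in s.
With the tool pointing down it reaches from about 0.325 to 0.85 m from the base axis. Payload 4.4 kg.
Tool frame: the origin (TCP) lies at the very end of the fingers, on their centre line; the grasp point (between the pads) lies behind it (arm.hold_point_z is the z of the grasp point in the tool frame, in m); z points along the fingers, y is the line along which they close (so a half turn about z gives the same grasp; the last joint's range is limited). The gripper opens to 94 mm and grips with 3 to 60 N. Pads are 16 mm wide; open, the fingers measure 119 mm over their backs; the gripper's body (75 mm by 177 mm) begins 78 mm behind the grasp point.
Start: joints at [1.131, 0.207, 1.542, -0, 1.393, -0.15], TCP at [0.164, 0.551, 0.205] pointing down, gripper open.
Joint ranges: [-2.73, 2.73], [-0.86, 2.22], [0.23, 2.46], [-1.11, 4.25], [0.08, 2.63], [-2.82, 2.82]. Speed limits (rad/s): [2.79, 2.79, 3.14, 3.14, 3.14, 3.14].

## Interface

Orientations are given as a 3x3 rotation matrix whose columns are the frame's x, y, z axes.
In Python, from cell import arm gives the robot as it stands.
- The arm moves only by the tool drive_tool, never from a script. Its arguments are lists of equal length, an entry for each row: "xyz": the shift along the world's x, y, z in units of 30 mm (1.0 is 30 mm), a list of three; "twist": the turn, a rotation vector about the world's x, y, z in units of 5 degrees (1.0 is 5 degrees), a list of three. In form: {"xyz": [[tx, ty, tz], ...], "twist": [[ax, ay, az], ...]}. A call has 1 to 20 rows; each row is the pose to reach, as a shift and turn from the pose commanded when the call began; what a row does not reach only later rows make up. A row lasts 1/12 s, in which the tool goes at most 41.7 mm and 7.16 degrees, less where a joint would pass 70% of its speed; a pose out of reach is approached as far as the arm can. A call with a gripper value outside its range is refused whole. "gripper" is the finger opening in mm, from 0 to 94, set as the call begins (left out, the last holds). The fingers move at their own pace and stop on an object; "force" is the grip in N (left out, the last holds). Time passes only in rows, so rows that repeat a pose let the fingers close. It gives the time, the measured TCP pose, the force, the opening and the grip force at its end, in the units of the state.
- arm.get_obs(): the state, without advancing time (a new reading comes with each control period).
- arm.camera(name): name is "side" or "top"; returns a dict with "pixels" (384x512x3 uint8, red, green, blue), "mtx" (3x3 intrinsics, pixels), "rvec" (rotation vector, rad) and "tvec" (3), from world to camera coordinates, as OpenCV has them. Camera axes: x right, y down, z forward; pixel columns grow to the right and rows downward; lengths in m; the calibration is good to about 2 mm. A picture is of the moment at which its call begins. There is no depth.
- arm.hand_in(): hands the job in; it is judged then, once.
Trained networks look in the newest picture that a camera, given by its name, has taken for a name from the list of things; names that differ only in an ending like _2 or _b are one class to them, and where a whole thing is asked for, a point or a joint stands for the part that bears it (a point fixed in the world has none). Each returns a list of dicts, best first, with "score" (0 to 1); they miss things now and then, are a little off and sometimes report something else, mostly with a low value. They report only what shows in the picture. A call takes as long as a camera call. They do not tell look-alikes from the thing itself.
- arm.outline_of(camera, name): "region" (384x512 bool, what is visible of it) and "xy" ([column, row] in pixels, amid what is visible of it).
The state is a dict: "time_s": time; "joint_positions": joint angles; "joint_vel": joint speeds; "joint_torque": joint torques, N m; "ee_pos": TCP position; "tool_rot": TCP orientation; "ft_force": force on the tool from outside, world axes, zero at the start; "torque": the same for the moment, N m; "gripper_width": opening from 0.0 (shut) to 1.0 (fully open); "grip_force": force on a finger pad.
Only numpy, scipy, OpenCV 4.12 (cv2) and the standard library are available. Lean on these libraries where they do the work, as an engineer would, in place of code of your own. Each camera call takes 0.05 s, during which the arm holds its last target. There are 200 camera calls.

## Task

The control knob of the little table hob has come off, and the work lamp's head hangs over its bare shaft. Swing the lamp's stiff arm to the right by about 65 degrees so that it stays over the burner side, out of the way, then take the knob, turn it so that its socket matches the flat of the shaft, and push it fully on. Finish while still gripping the knob and holding it pressed right down against the shaft's spring, without disturbing the mug, tin or spice jar.

Things in the scene. Friction and masses are not known exactly. Their poses are not given: they have to be found in the camera images.
- hob: Steel single-burner table hob, 200 (x) x 280 (y) x 70 mm high, standing fixed on the worktop; origin at the centre of its underside, x pointing to its back. Burner with four pan-support prongs (up to 98 mm high) on its right part, black control panel (top at 70 mm) on its left part.
- stem (a joint): How far the shaft is pressed down into the hob, m: 0 = out (as it starts), 0.005 = fully in. A spring pushes it out: it begins to yield at 5 N and is fully in at 9 N; it does not turn. No catch: it comes back out when released.
- stem_tip (a point): Centre of the top end of the hob's brass-coloured D-shaft: upright, 18 mm diameter, 24 mm out of the control panel (tip 94 mm above the worktop), last 1.5 mm chamfered. z up; +x points to the side of its flat (2 mm from the axis), which faces the hob's front (hob -x), where the long white tick is on the panel. The knob has 1 mm clearance all round.
- knob: Loose black knob, 60 g, on the worktop left of the hob: skirt 47 mm across, 22 mm high; on it a grip bar 40 mm long (x), 12 mm thick (y), top at 46 mm. Origin: centre of underside, z up. Underneath a D-socket 16 mm deep, 20 mm across, flat at +x 3 mm from the axis. Goes on only with its +x along the shaft's +x (within about 7 degrees), until its underside is 16 mm below the tip
- knob_pointer (a point): Pointer end of the knob's bar, 20 mm from the knob's axis along its +x, 22 mm above its underside. The white pointer line on the bar's +x half marks the side of the socket's flat.
- lamp_arm (a joint): Angle of the lamp's arm, rad, about the upright post: near 0 the arm points to the front and the head hangs over the shaft; it grows as the head swings to the robot's right, over the burner (counter-clockwise seen from above); stops at -0.3 and 1.5. Stiff friction hinge (0.25 Nm, about 1.7 N at the head): it stays where it is left.
- lamp_pivot (a point): Point on the lamp's vertical swing axis, at the height of the arm (195 mm above the worktop), at the top of the post. The lamp's round base (84 mm across) stands fixed behind the hob.
- lamp_grip (a point): Centre of the grip part of the upright red peg on top of the white lamp head: peg 16 mm diameter, its top 14 mm above this point (241 mm above the worktop), the head's dome 17 mm below this point. 150 mm from the swing axis; moves with the arm. The head is 60 mm across; its underside is 185 mm above the worktop.
- mug_b: Striped mug, 83 x 115 x 90 mm, a bystander; origin at its underside.
- tin_a: Food tin, 76 mm across, 58 mm high, a bystander; origin at its underside.
- spice_a: Spice jar with red cap, 45 mm across, 106 mm high, a bystander; origin at its underside.
Not all that is in view belongs to the job. There is more than one size of the part that bears lamp_arm; the job needs the larger.

How it is judged:
On the way, in this order (a step that is already met when the one before it is completed fails the run):
1. the lamp's arm is swung to the right, out of the way (value of joint lamp_arm above 0.8 rad), for 0.2 s.
2. the knob is fully on the shaft, pointer on the side of the flat (z of knob in the frame of stem_tip below -0.0135 m and horizontal distance between knob and stem_tip below 0.003 m and angle between the x axis of knob and the x axis of stem_tip, either way round below 0.35 rad and x of knob_pointer in the frame of stem_tip above 0.01 m and angle between knob's own z axis and vertical below 0.12 rad), for 0.2 s.
At the end, for the whole second after the job is handed in: Lamp arm still, beyond 0.8 rad; knob on the shaft: underside at least 13.5 mm below the tip, centred within 3 mm, upright within 0.12 rad, pointer on the flat's side within 0.35 rad, fingers hold it (over 1 N) and it keeps the shaft pressed in more than 3.5 of 5 mm (over 3 N) (all of step 2 and value of joint lamp_arm above 0.8 rad and velocity of joint lamp_arm below 0.02 rad/s and value of joint stem above 0.0035 m and contact force between the fingers and knob above 1 N and contact force between knob and stem above 3 N); the arm keeps its last pose, push and grip.
It fails at once if the mug, the tin or the spice jar is moved by more than 2 cm (distance of any of mug_b, tin_a, spice_a from where it was at the start of the episode above 0.02 m).
It also fails if it takes over 58 s, if anything falls off the work surface, if the arm or the gripper's body presses on something with over 40 N, if the wrist force passes 120 N, or if a joint passes its speed limit or range.

## Working session

There is one attempt and no reset: what is moved stays moved. The work goes in short steps, Python scripts to look and compute and a tool call to move; the robot and the scene stay as the last step left them, time stands still between calls to the robot, and variables do not carry over. Pictures are saved under pics/ and viewed, at most 10 in all, crops included, and the job is handed in when it is done.

Besides the shell and the picture viewer there is one more tool, called after "Request:" in YAML: its name, and indented under it one key for each argument. drive_tool: Moves the arm, as the interface text tells. Its arguments: {"type":"object","properties":{"xyz":{"type":"array"},"twist":{"type":"array"},"gripper":{"type":"number"},"force":{"type":"number"}},"required":["xyz","twist"]}

```bash
mkdir -p pics; cat > h.py <<'E'
from cell import arm
import numpy as np, cv2
def P(c):
    R,_=cv2.Rodrigues(np.array(c["rvec"],float)); return np.array(c["mtx"],float),R,np.array(c["tvec"],float).reshape(3)
def ray(c,uv):
    K,R,t=P(c); d=R.T@np.linalg.inv(K)@np.array([uv[0],uv[1],1.]); return -R.T@t,d
def onz(c,uv,z):
    o,d=ray(c,uv); return o+d*(z-o[2])/d[2]
def proj(c,p):
    K,R,t=P(c); q=K@(R@np.array(p,float)+t); return q[:2]/q[2]
def tri(c1,u1,c2,u2):
    o1,d1=ray(c1,u1);o2,d2=ray(c2,u2)
    s=np.linalg.lstsq(np.c_[d1,-d2],o2-o1,rcond=None)[0]
    a,b=o1+d1*s[0],o2+d2*s[1]; return (a+b)/2,np.linalg.norm(a-b)
def save(c,n,box=None,k=1):
    im=c["pixels"][:,:,::-1]
    if box: im=im[box[1]:box[3],box[0]:box[2]]
    cv2.imwrite("pics/"+n,cv2.resize(im,None,fx=k,fy=k,interpolation=cv2.INTER_CUBIC))
E
python3 - <<'E'
from h import *
np.set_printoptions(precision=4,suppress=True)
C={}
for n in("side","top"):
    C[n]=arm.camera(n); 
    print(n,"cam",ray(C[n],(256,192)))
    for o in("hob","stem_tip","knob","knob_pointer","lamp_arm","lamp_pivot","lamp_grip","mug_b","tin_a","spice_a"):
        try:
            for r in arm.outline_of(n,o)[:3]:
                ys,xs=np.where(r["region"]); print(o,round(r["score"],2),np.round(r["xy"],1),len(xs),xs.min(),xs.max(),ys.min(),ys.max())
        except Exception as e: print(o,e)
cv2.imwrite("pics/a.png",cv2.resize(np.vstack([C["side"]["pixels"],C["top"]["pixels"]])[:,:,::-1],None,fx=.78,fy=.78,interpolation=cv2.INTER_AREA))
o=arm.get_obs();print(o["ee_pos"],o["tool_rot"],arm.hold_point_z)
E
```

```text
side cam (array([0.1515, 1.1931, 0.625 ]), array([ 0.323 , -0.8344, -0.4468]))
hob 0.89 [282.  196.7] 3641 233 325 163 227
stem_tip 0.43 [265.1 191.8] 15 267 269 189 194
knob 0.6 [260.8 246.6] 299 253 269 236 257
knob 0.4 [271.4 192.9] 45 266 271 188 196
knob_pointer 0.82 [258.7 246.7] 315 253 269 235 257
lamp_arm 0.72 [326.5 202.1] 121 318 346 197 207
lamp_arm 0.69 [262.8 153.1] 439 222 279 141 162
lamp_pivot 0.61 [326.2 202.8] 143 318 347 196 208
lamp_pivot 0.59 [258.9 153.4] 498 222 279 141 162
lamp_grip 0.61 [262.9 153.5] 416 222 279 141 162
lamp_grip 0.57 [189.1 259.7] 1436 169 204 237 287
mug_b 0.85 [189.3 259.9] 1465 169 204 237 287
tin_a 0.74 [239.7 289.6] 1287 220 253 268 311
spice_a 0.79 [188.4 223.3] 625 178 197 202 240
top cam (array([0.3509, 0.3073, 0.9827]), array([ 0.1928, -0.0094, -0.9812]))
hob 0.66 [351.3 208. ] 9209 286 407 158 251
stem_tip 0.37 [350.6 207. ] 9118 286 407 159 251
stem_tip 0.17 [222.8 138.5] 464 213 233 123 152
knob_pointer 0.61 [233.7 222.6] 307 223 242 215 234
lamp_arm 0.73 [259.2 330.5] 583 250 270 275 345
lamp_arm 0.69 [324.5 180.1] 1057 306 334 112 202
lamp_pivot 0.87 [260.4 329.4] 613 249 270 275 346
lamp_grip 0.84 [263.7 329.9] 560 250 269 276 346
lamp_grip 0.67 [322.7 182.8] 1064 307 334 112 202
mug_b 0.66 [160.3 169.9] 1147 141 189 155 191
tin_a 0.83 [153.3 231.2] 944 136 172 215 247
spice_a 0.77 [222.1 140.5] 500 213 233 123 153
spice_a 0.67 [324.  178.5] 1044 307 334 112 201
spice_a 0.4 [233.9 226. ] 273 223 241 215 233
[0.1643 0.551  0.2054] [[-0.9583  0.2858 -0.    ]
 [ 0.2858  0.9583 -0.0001]
 [ 0.     -0.0001 -1.    ]] -0.0188
```

View pics/a.png

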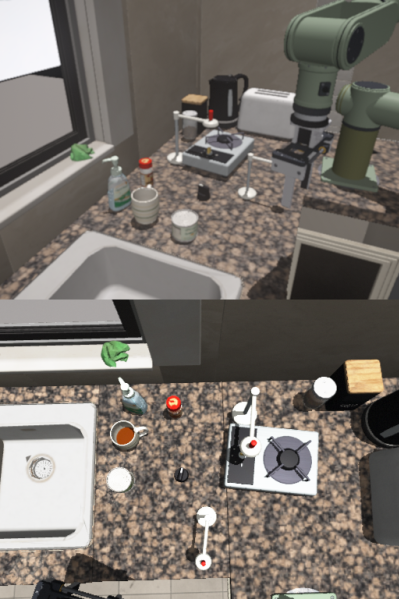

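The two candidate lamps are at top (324,180), behind the hob with its head over the panel, and at top (260,330), standing alone to the left-front. The first fits the description because it is larger and hangs over the shaft. I'll confirm that in an enlarged crop, together with the knob.

```bash
python3 - <<'E'
from h import *
np.set_printoptions(precision=4,suppress=True)
c=arm.camera("top"); s=arm.camera("side")
f=lambda c,b,k:cv2.resize(c["pixels"][b[1]:b[3],b[0]:b[2],::-1],(k*(b[2]-b[0]),k*(b[3]-b[1])),interpolation=cv2.INTER_CUBIC)
can=np.zeros((600,800,3),np.uint8)
a=f(c,(280,105,412,257),3);can[:a.shape[0],:a.shape[1]]=a
a=f(c,(215,205,255,245),9);can[:a.shape[0],400:760]=a[:,:360]
a=f(s,(215,135,335,215),2);can[440:600,0:240]=a
a=f(s,(245,228,277,264),4);can[440:584,250:378]=a
a=f(s,(222,140,290,165),6)
can[400:550,390:798]=a
cv2.imwrite("pics/b.png",can)
# colour measurements
import colorsys
for n,cc in(("top",c),("side",s)):
    hsv=cv2.cvtColor(cc["pixels"],cv2.COLOR_RGB2HSV)
    m=(((hsv[...,0]<8)|(hsv[...,0]>172))&(hsv[...,1]>150)&(hsv[...,2]>90)).astype(np.uint8)
    k,l,st,ce=cv2.connectedComponentsWithStats(m)
    print(n,[(st[i][:5].tolist(),np.round(ce[i],1).tolist()) for i in range(1,k) if st[i][4]>8])
print("knob",onz(c,(232.5,224.5),.02),onz(s,(261,246.5),.02))
hb=[onz(c,p,.07) for p in((286,158),(407,158),(407,251),(286,251))];print(hb)
E
```

```text
top [([213, 123, 19, 21, 211], [222.3, 133.0]), ([322, 180, 7, 8, 43], [325.0, 183.6]), ([258, 336, 5, 6, 25], [260.2, 338.2])]
side [([267, 140, 7, 14, 65], [270.0, 146.0]), ([178, 202, 17, 14, 144], [185.9, 209.6])]
knob [0.4599 0.3583 0.02  ] [0.4587 0.3579 0.02  ]
[array([0.6121, 0.2235, 0.07  ]), array([ 0.6042, -0.0697,  0.07  ]), array([ 0.3815, -0.0469,  0.07  ]), array([0.3893, 0.2331, 0.07  ])]
```

View pics/b.png

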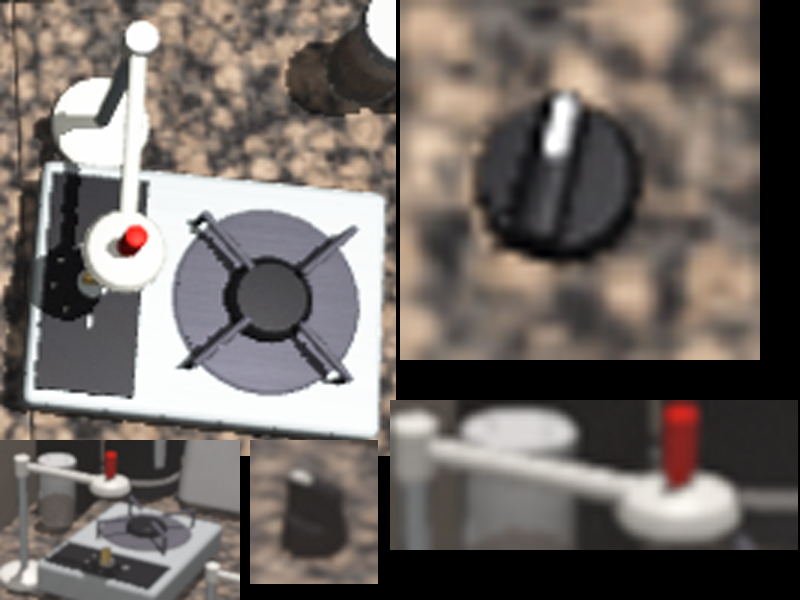

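The lamp with the white head and red peg, at top (325,184), hangs over the brass shaft on the hob's black panel, so it is the right one. The knob's pointer, at top ~(233,217), points roughly to world +x. Next I'll work out the geometry.

```bash
cat > g.py <<'E'
from h import *
from scipy.optimize import least_squares
np.set_printoptions(precision=4,suppress=True)
c=arm.camera("top"); s=arm.camera("side")
print("peg",tri(c,(325.3,183.4),s,(270,143.5)), onz(c,(325.5,183.2),.236),"side z.2255",onz(s,(270,146.8),.2255))
print("pivot",onz(c,(327.3,117),.205))
cor=[(295,159.3),(408.3,169.3),(406.7,250.7),(288.3,240)]
L=[(.1,.14),(.1,-.14),(-.1,-.14),(-.1,.14)]
def mod(p,q,z):
    a=p[2]; return [p[0]+np.cos(a)*q[0]-np.sin(a)*q[1],p[1]+np.sin(a)*q[0]+np.cos(a)*q[1],z]
r=least_squares(lambda p:np.concatenate([proj(c,mod(p,q,.07))-u for q,u in zip(L,cor)]),[.5,.08,0])
print("hob",r.x,r.fun)
print("shaft side",onz(s,(268,192),.085), "top", onz(c,(280+90/3,105+281/3),.09))
# knob pointer
u=np.array;T=lambda x,y:onz(c,(215+(x-400)/9,205+y/9),.046)
a,b=T(566,95),T(553,158);print("ptr",a,b,"phi",np.arctan2(*(a-b)[1::-1]))
E
python3 g.py
```

```text
peg (array([0.5102, 0.1638, 0.2356]), np.float64(0.0017603798411226252)) [0.5114 0.1637 0.236 ] side z.2255 [0.5092 0.1634 0.2255]
pivot [0.6606 0.1451 0.205 ]
hob [ 0.4955  0.0781 -0.1199] [-1.3895 -1.2783  1.1083 -0.8904  1.2596  1.1751 -0.9959  0.6847]
shaft side [0.5088 0.1707 0.085 ] top [0.5071 0.1739 0.09  ]
ptr [0.4785 0.3543 0.046 ] [0.4616 0.3581 0.046 ] phi -0.219522556096165
```

Request:
drive_tool:
  xyz:
    - [0,0,1.3]
    - [0,0,2.5]
    - [5.5,-6.2,2.5]
    - [5.5,-6.2,2.5]
    - [5.5,-6.2,2.5]
    - [5.5,-6.2,2.5]
    - [5.5,-6.2,2.5]
    - [5.5,-6.2,2.5]
    - [11.5,-12.9,2.5]
    - [11.5,-12.9,2.5]
    - [11.5,-12.9,2.5]
    - [11.5,-12.9,2.5]
    - [11.5,-12.9,2.5]
    - [11.5,-12.9,2.5]
    - [11.5,-12.9,2.5]
    - [11.5,-12.9,2.5]
  twist:
    - [0,0,-1]
    - [0,0,-2]
    - [0,0,-17]
    - [0,0,-17]
    - [0,0,-17]
    - [0,0,-17]
    - [0,0,-17]
    - [0,0,-17]
    - [0,0,-17]
    - [0,0,-17]
    - [0,0,-17]
    - [0,0,-17]
    - [0,0,-17]
    - [0,0,-17]
    - [0,0,-17]
    - [0,0,-17]
  gripper: 30

```text
time_s: 2.63
ee_pos: [0.5119, 0.1604, 0.2802]
tool_rot: [[0.207, 0.978, 0.001], [0.978, -0.207, -0.001], [-0.001, 0.001, -1.0]]
ft_force: [-0.2, 0.2, 0.9]
gripper_width: 0.32
grip_force: 0.0
```

Request:
drive_tool:
  xyz:
    - [0,0,0]
    - [0,0,0]
    - [0,0,0]
    - [0,0,0]
    - [0,0,0]
    - [0,0,0]
    - [0,0,0]
    - [0,0,0]
    - [0,0,0]
    - [0,0,0]
    - [0,0,0]
    - [0,0,0]
    - [0,0,0]
  twist:
    - [0,0,-17.1]
    - [0,0,-17.1]
    - [0,0,-17.1]
    - [0,0,-17.1]
    - [0,0,-17.1]
    - [0,0,-17.1]
    - [0,0,-17.1]
    - [0,0,-17.1]
    - [0,0,-17.1]
    - [0,0,-17.1]
    - [0,0,-17.1]
    - [0,0,-17.1]
    - [0,0,-17.1]

```text
time_s: 3.72
ee_pos: [0.5085, 0.165, 0.2805]
tool_rot: [[0.992, -0.124, -0.0], [-0.124, -0.992, 0.0], [-0.0, -0.0, -1.0]]
ft_force: [-0.5, -0.0, 0.3]
gripper_width: 0.319
grip_force: 0.0
```

Request:
drive_tool:
  xyz:
    - [0.05,-0.04,-1]
    - [0.05,-0.04,-1.6]
    - [0.05,-0.04,-2]
    - [0.05,-0.04,-2.15]
    - [0.05,-0.04,-2.15]
    - [0.05,-0.04,-2.15]
  twist:
    - [0,0,0]
    - [0,0,0]
    - [0,0,0]
    - [0,0,0]
    - [0,0,0]
    - [0,0,0]

```text
time_s: 4.22
ee_pos: [0.5112, 0.1631, 0.2167]
tool_rot: [[0.992, -0.123, 0.001], [-0.123, -0.992, 0.0], [0.001, -0.0, -1.0]]
ft_force: [0.4, 0.1, 0.0]
gripper_width: 0.321
grip_force: 0.0
```

Request:
drive_tool:
  xyz:
    - [0,0,0]
    - [0,0,0]
    - [0,0,0]
    - [0,0,0]
  twist:
    - [0,0,0]
    - [0,0,0]
    - [0,0,0]
    - [0,0,0]
  gripper: 19
  force: 5

```text
time_s: 4.55
ee_pos: [0.5113, 0.1629, 0.2167]
tool_rot: [[0.992, -0.124, 0.001], [-0.124, -0.992, 0.0], [0.001, -0.0, -1.0]]
ft_force: [-0.3, 0.4, -0.8]
gripper_width: 0.201
grip_force: 0.0
```

```bash
python3 - <<'E'
from h import *
s=arm.camera("side");save(s,"c.png",(200,90,340,230),4)
pv=np.array([.6606,.1451]);p0=arm.get_obs()["ee_pos"][:2]; 
R=np.linalg.norm(p0-pv);a0=np.arctan2(*(p0-pv)[::-1]);print(R,a0,p0)
for t in range(4,73,4):
    a=a0+np.radians(t);q=pv+R*np.array([np.cos(a),np.sin(a)]);print(t/5,np.round((q-p0)/.03,2).tolist())
E
```

```text
0.15050727746003884 3.023364060745177 [0.51114339 0.16285284]
0.8 [-0.03, -0.35]
1.6 [-0.03, -0.7]
2.4 [-0.01, -1.05]
3.2 [0.03, -1.4]
4.0 [0.1, -1.74]
4.8 [0.19, -2.08]
5.6 [0.31, -2.41]
6.4 [0.44, -2.73]
7.2 [0.6, -3.04]
8.0 [0.79, -3.34]
8.8 [0.99, -3.63]
9.6 [1.21, -3.9]
10.4 [1.45, -4.15]
11.2 [1.71, -4.39]
12.0 [1.98, -4.61]
12.8 [2.27, -4.81]
13.6 [2.57, -4.99]
14.4 [2.88, -5.15]
```

View pics/c.png

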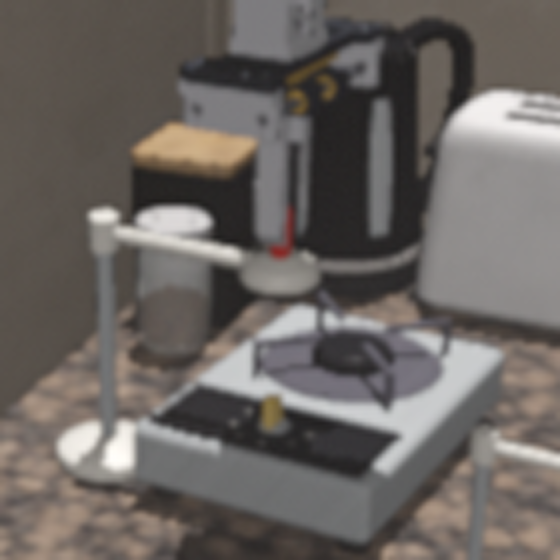

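The fingers straddle the red peg at side ~(271,148), so I'll swing the lamp now.

Request:
drive_tool:
  xyz:
    - [-0.03,-0.35,0]
    - [-0.03,-0.7,0]
    - [-0.01,-1.05,0]
    - [0.03,-1.4,0]
    - [0.1,-1.74,0]
    - [0.19,-2.08,0]
    - [0.31,-2.41,0]
    - [0.44,-2.73,0]
    - [0.6,-3.04,0]
    - [0.79,-3.34,0]
    - [0.99,-3.63,0]
    - [1.21,-3.9,0]
    - [1.45,-4.15,0]
    - [1.71,-4.39,0]
    - [1.98,-4.61,0]
    - [2.27,-4.81,0]
    - [2.57,-4.99,0]
    - [2.57,-4.99,0]
    - [2.57,-4.99,0]
  twist:
    - [0,0,0.8]
    - [0,0,1.6]
    - [0,0,2.4]
    - [0,0,3.2]
    - [0,0,4]
    - [0,0,4.8]
    - [0,0,5.6]
    - [0,0,6.4]
    - [0,0,7.2]
    - [0,0,8]
    - [0,0,8.8]
    - [0,0,9.6]
    - [0,0,10.4]
    - [0,0,11.2]
    - [0,0,12]
    - [0,0,12.8]
    - [0,0,13.6]
    - [0,0,13.6]
    - [0,0,13.6]

```text
time_s: 6.18
ee_pos: [0.588, 0.0129, 0.2158]
tool_rot: [[0.488, 0.873, -0.0], [0.873, -0.488, -0.0], [-0.0, -0.0, -1.0]]
ft_force: [0.2, -0.3, 0.0]
gripper_width: 0.202
grip_force: 0.0
```

Request:
drive_tool:
  xyz:
    - [0,0,0]
    - [0,0,0]
    - [0,0,0]
    - [0,0,0.8]
    - [0,0,1.6]
    - [0,0,2.4]
    - [0,0,3]
  twist:
    - [0,0,0]
    - [0,0,0]
    - [0,0,0]
    - [0,0,0]
    - [0,0,0]
    - [0,0,0]
    - [0,0,0]
  gripper: 40

```text
time_s: 6.77
ee_pos: [0.5882, 0.0133, 0.3084]
tool_rot: [[0.487, 0.874, 0.002], [0.874, -0.487, -0.0], [0.001, 0.002, -1.0]]
ft_force: [-0.2, 0.3, -0.4]
gripper_width: 0.424
grip_force: 0.0
```

```bash
python3 - <<'E'
from h import *
np.set_printoptions(precision=4,suppress=True)
c=arm.camera("top");s=arm.camera("side")
f=lambda c,b,k:cv2.resize(c["pixels"][b[1]:b[3],b[0]:b[2],::-1],(k*(b[2]-b[0]),k*(b[3]-b[1])),interpolation=cv2.INTER_CUBIC)
can=np.zeros((600,800,3),np.uint8)
can[:360,:400]=f(c,(285,105,385,195),4)
can[:400,400:800]=f(c,(290,185,330,225),10)
can[:400,400:800]=f(c,(285,165,335,215),8)
can[400:600,400:700]=f(s,(250,178,280,198),10)
can[370:600,:368]=f(s,(220,145,404,260),2)
cv2.imwrite("pics/d.png",can)
for n,cc in(("top",c),("side",s)):
    for o in("stem_tip","knob","lamp_grip"):
        for r in arm.outline_of(n,o)[:2]:
            print(n,o,round(r["score"],2),np.round(r["xy"],1),r["region"].sum())
    hsv=cv2.cvtColor(cc["pixels"],cv2.COLOR_RGB2HSV)
    m=((hsv[...,0]>15)&(hsv[...,0]<32)&(hsv[...,1]>90)&(hsv[...,2]>70)).astype(np.uint8)
    k,l,st,ce=cv2.connectedComponentsWithStats(m)
    print([(st[i].tolist(),np.round(ce[i],1).tolist()) for i in range(1,k) if st[i][4]>8 and 255<ce[i][0]<335 and 150<ce[i][1]<230])
E
```

```text
top knob 0.74 [234.  225.3] 216
top lamp_grip 0.82 [263.7 330.5] 629
top lamp_grip 0.56 [382.3 145.4] 953
[([308, 193, 9, 7, 28], [312.0, 196.8])]
side stem_tip 0.46 [265.6 190.1] 28
side knob 0.66 [258.8 247.2] 306
side knob 0.65 [265.2 191.7] 22
side lamp_grip 0.89 [356.8 208.4] 399
side lamp_grip 0.79 [253.4 142.9] 359
[([265, 188, 6, 8, 37], [267.5, 190.8])]
```

View pics/d.png

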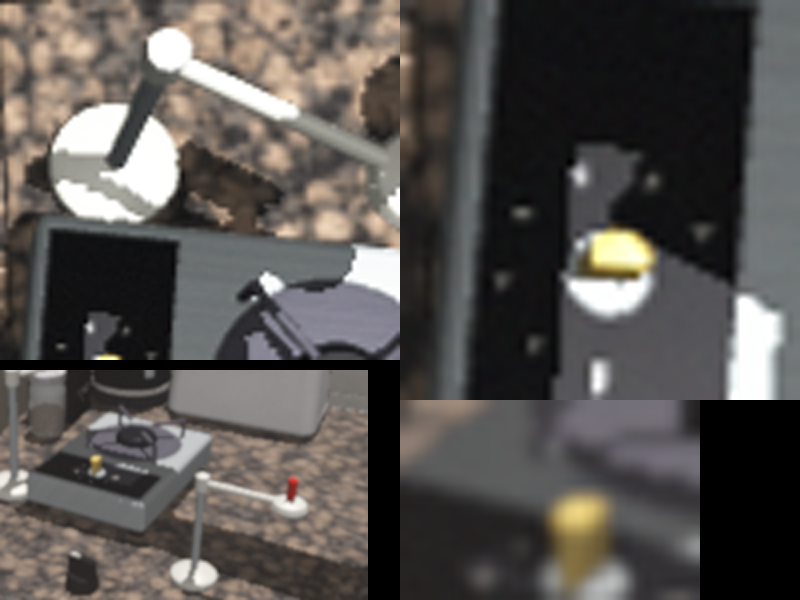

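The lamp now points over the burner and the shaft is in clear view: brass D-tip at top ~(312.6,197), its flat toward the long tick at (310,212). Next I'll refine the shaft and knob positions.

```bash
python3 - <<'E'
from h import *
from scipy.optimize import least_squares
np.set_printoptions(precision=4,suppress=True)
c=arm.camera("top");s=arm.camera("side")
print("tip top:",onz(c,(312.6,193.75),.094)-[.009,0,0],"ring z.07",onz(c,(311.4,199.3),.07))
l=onz(s,(265.0,190),.090);r=onz(s,(271,190),.09);print("side left/right edge @.09",l,r)
k,d=ray(s,(265,190));n=np.array([d[1],-d[0]])/np.hypot(*d[:2]);print("perp",n,"axis line via",l[:2]-.009*n*np.sign(n[0]))
t=onz(c,(310,211.9),.07);print("tick",t)
# hob left edge / panel long edges directions: panel right edge in crop (755,0)->(735,290)
a=onz(c,(285+355/8,165),.07);b=onz(c,(285+335/8,165+290/8),.07);print("panel R edge yaw",np.arctan2(*(a-b)[1::-1]))
a=onz(c,(285+93/8,165),.07);b=onz(c,(285+68/8,215),.07);print("panel L edge yaw",np.arctan2(*(a-b)[1::-1]))
a=onz(c,(285+45/4,105+230/4),.07);b=onz(c,(285+175/4,105+242/4),.07);print("panel back edge yaw",np.arctan2(*(a-b)[1::-1])-np.pi/2)
# lamp peg red
# knob: dark mask around + white line
y0,x0=205,215
g=c["pixels"][205:245,213:253].astype(int)
hsv=cv2.cvtColor(c["pixels"],cv2.COLOR_RGB2HSV)[205:245,213:253]
w=(g.min(2)>170);ys,xs=np.where(w);sel=(np.hypot(xs+213-233,ys+205-220)<12);xs,ys=xs[sel]+213,ys[sel]+205
pt=np.array([onz(c,(x,y),.046)[:2] for x,y in zip(xs,ys)]);m=pt.mean(0);u,sv,v=np.linalg.svd(pt-m);print("white",len(xs),xs.mean(),ys.mean(),m,"phi",np.arctan(v[0][1]/v[0][0]),sv)
R=arm.outline_of("top","knob");reg=R[0]["region"];yy,xx=np.where(reg);print("knob px",xx.min(),xx.max(),yy.min(),yy.max(),xx.mean(),yy.mean())
R=arm.outline_of("side","knob");reg=R[0]["region"];yy,xx=np.where(reg);print("knob side",xx.min(),xx.max(),yy.min(),yy.max(),xx.mean(),yy.mean())
# fit a rendered silhouette: skirt cyl r=23.5 h22; convex hull projected vs. dark extents in crop: L 475, R 642, top 92, bottom 262
ob=np.array([215+75/9,215+242/9,205+262/9])
A=np.linspace(0,2*np.pi,90)
def ext(p):
    q=np.array([proj(c,(p[0]+.0235*np.cos(a),p[1]+.0235*np.sin(a),z)) for z in(0,.022) for a in A]);return np.array([q[:,0].min(),q[:,0].max(),q[:,1].max()])
f=least_squares(lambda p:ext(p)-ob,[.46,.358]);print("knob fit",f.x,f.fun)
E
```

```text
tip top: [0.5088 0.1678 0.094 ] ring z.07 [0.509  0.1676 0.07  ]
side left/right edge @.09 [0.5184 0.1711 0.09  ] [0.5018 0.1641 0.09  ]
perp [-0.9412 -0.3379] axis line via [0.5099 0.1681]
tick [0.4789 0.1726 0.07  ]
panel R edge yaw -0.13050049753000903
panel L edge yaw -0.10836882307700721
panel back edge yaw -0.12241219550804816
white 19 232.68421052631578 217.3684210526316 [0.4741 0.3562] phi -0.38521895242397786 [0.029 0.007]
knob px 223 241 215 233 231.78707224334602 224.55893536121673
knob side 253 269 236 257 260.4040404040404 247.26599326599327
knob fit [0.4614 0.3582] [-0.3867  0.3954 -0.0037]
```

Request:
drive_tool:
  xyz:
    - [-0.7,1.2,0]
    - [-1.4,2.4,0]
    - [-4.24,11.5,-3.5]
    - [-4.24,11.5,-3.5]
    - [-4.24,11.5,-3.5]
    - [-4.24,11.5,-3.5]
    - [-4.24,11.5,-3.5]
    - [-4.24,11.5,-3.5]
    - [-4.24,11.5,-3.5]
    - [-4.24,11.5,-6.3]
    - [-4.24,11.5,-6.3]
    - [-4.24,11.5,-6.3]
    - [-4.24,11.5,-6.3]
    - [-4.24,11.5,-6.3]
    - [-4.24,11.5,-6.3]
    - [-4.24,11.5,-6.3]
    - [-4.24,11.5,-6.3]
  twist:
    - [0,0,0]
    - [0,0,-1]
    - [0,0,-14.7]
    - [0,0,-14.7]
    - [0,0,-14.7]
    - [0,0,-14.7]
    - [0,0,-14.7]
    - [0,0,-14.7]
    - [0,0,-14.7]
    - [0,0,-14.7]
    - [0,0,-14.7]
    - [0,0,-14.7]
    - [0,0,-14.7]
    - [0,0,-14.7]
    - [0,0,-14.7]
    - [0,0,-14.7]
    - [0,0,-14.7]
  gripper: 36

```text
time_s: 8.78
ee_pos: [0.4626, 0.3584, 0.1194]
tool_rot: [[0.976, -0.218, 0.004], [-0.218, -0.976, 0.002], [0.003, -0.003, -1.0]]
ft_force: [0.6, -0.1, 0.6]
gripper_width: 0.384
grip_force: 0.0
```

Request:
drive_tool:
  xyz:
    - [-0.04,0,-1]
    - [-0.04,0,-2]
    - [-0.04,0,-2.6]
    - [-0.04,0,-2.9]
    - [-0.04,0,-3.15]
    - [-0.04,0,-3.15]
    - [-0.04,0,-3.15]
  twist:
    - [0,0,0]
    - [0,0,0]
    - [0,0,0]
    - [0,0,0]
    - [0,0,0]
    - [0,0,0]
    - [0,0,0]

```text
time_s: 9.37
ee_pos: [0.461, 0.3587, 0.0239]
tool_rot: [[0.976, -0.218, 0.003], [-0.218, -0.976, 0.002], [0.002, -0.002, -1.0]]
ft_force: [0.0, -0.1, 0.3]
gripper_width: 0.386
grip_force: 0.0
```

Request:
drive_tool:
  xyz:
    - [0,0,0]
    - [0,0,0]
    - [0,0,0]
    - [0,0,0]
    - [0,0,0]
    - [0,0,0]
    - [0,0,0]
    - [0,0,0]
    - [0,0,0]
  twist:
    - [0,0,0]
    - [0,0,0]
    - [0,0,0]
    - [0,0,0]
    - [0,0,0]
    - [0,0,0]
    - [0,0,0]
    - [0,0,0]
    - [0,0,0]
  gripper: 2
  force: 25

```text
time_s: 10.12
ee_pos: [0.4598, 0.3583, 0.0229]
tool_rot: [[0.976, -0.218, 0.001], [-0.218, -0.976, 0.0], [0.001, -0.001, -1.0]]
ft_force: [-1.0, -0.2, 3.4]
gripper_width: 0.125
grip_force: 25.0
```

Request:
drive_tool:
  xyz:
    - [0,0,1]
    - [0,0,2]
    - [0,0,3]
    - [0,0,4]
    - [0,-1,4]
    - [0.2,-2,4]
    - [0.5,-3,4]
    - [0.8,-4,4]
    - [1.1,-5,4]
    - [1.4,-6,4]
    - [1.6,-6.3,4]
    - [1.6,-6.3,4]
    - [1.6,-6.3,4]
    - [1.6,-6.3,4]
    - [1.6,-6.3,4]
    - [1.6,-6.3,4]
    - [1.6,-6.3,4]
    - [1.6,-6.3,4]
  twist:
    - [0,0,0]
    - [0,0,0]
    - [0,0,1.2]
    - [0,0,2.4]
    - [0,0,3.6]
    - [0,0,4.8]
    - [0,0,6]
    - [0,0,7.2]
    - [0,0,8.4]
    - [0,0,9.6]
    - [0,0,10.8]
    - [0,0,12]
    - [0,0,13.2]
    - [0,0,14.4]
    - [0,0,15.6]
    - [0,0,16.8]
    - [0,0,18]
    - [0,0,19]

```text
time_s: 11.62
ee_pos: [0.5069, 0.1689, 0.1416]
tool_rot: [[0.128, 0.992, -0.002], [0.992, -0.128, -0.0], [-0.001, -0.001, -1.0]]
ft_force: [-0.0, -0.2, -0.9]
gripper_width: 0.126
grip_force: 25.0
```

Request:
drive_tool:
  xyz:
    - [0,0,0]
    - [0,0,0]
    - [0,0,0]
    - [0,0,0]
    - [0,0,0]
    - [0,0,0]
    - [0,0,0]
    - [0,0,0]
    - [0,0,0]
    - [0,0,0]
    - [0,0,0]
    - [0,0,0]
    - [0,0,0]
    - [0,0,0]
    - [0,0,0]
    - [0,0,0]
    - [0,0,0]
  twist:
    - [0,0,1.2]
    - [0,0,2.4]
    - [0,0,3.6]
    - [0,0,4.8]
    - [0,0,6]
    - [0,0,7.2]
    - [0,0,8.4]
    - [0,0,9.6]
    - [0,0,10.8]
    - [0,0,12]
    - [0,0,13.2]
    - [0,0,14.4]
    - [0,0,15.6]
    - [0,0,16.8]
    - [0,0,18]
    - [0,0,18.1]
    - [0,0,18.1]

```text
time_s: 13.03
ee_pos: [0.5071, 0.169, 0.1418]
tool_rot: [[-0.992, 0.126, -0.001], [0.126, 0.992, -0.0], [0.001, -0.0, -1.0]]
ft_force: [0.3, 0.2, -0.8]
gripper_width: 0.124
grip_force: 25.0
```

```bash
python3 - <<'E'
from h import *
np.set_printoptions(precision=4,suppress=True)
c=arm.camera("top");s=arm.camera("side");o=arm.get_obs();print(o["ee_pos"],o["tool_rot"])
f=lambda c,b,k:cv2.resize(c["pixels"][b[1]:b[3],b[0]:b[2],::-1],(k*(b[2]-b[0]),k*(b[3]-b[1])),interpolation=cv2.INTER_CUBIC)
can=np.zeros((600,800,3),np.uint8)
can[:400,:400]=f(c,(285,165,335,215),8)
can[:600,400:800]=f(s,(250,150,290,210),10)
can[400:600,:400]=f(c,(270,110,370,160),4)
cv2.imwrite("pics/e.png",can)
print(proj(s,(.509,.168,.094)),proj(c,(.509,.168,.094)))
E
```

```text
[0.5072 0.169  0.1421] [[-0.9921  0.1257 -0.0007]
 [ 0.1257  0.9921 -0.0001]
 [ 0.0007 -0.0002 -1.    ]]
[268.3374 188.9165] [312.7318 197.4773]
```

View pics/e.png

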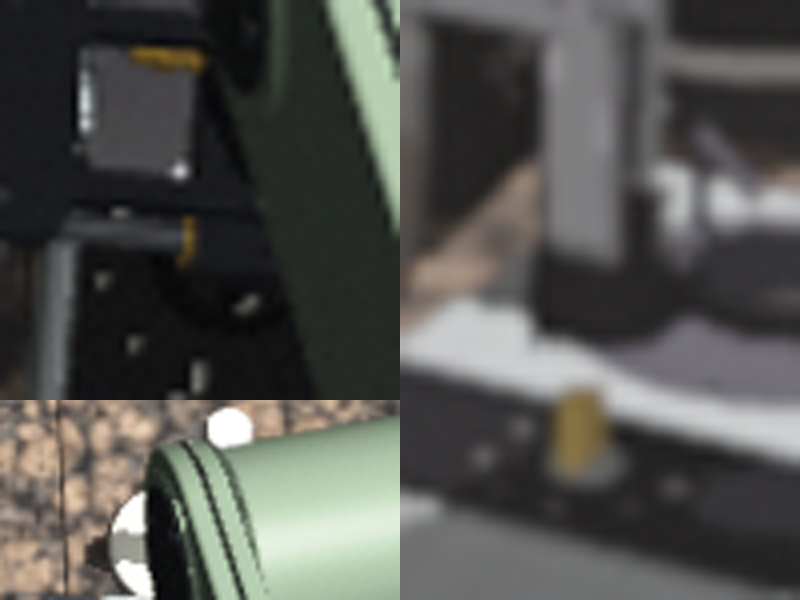

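```bash
python3 - <<'E'
from h import *
np.set_printoptions(precision=3,suppress=True)
c=arm.camera("top");s=arm.camera("side")
zu=.142-.0225
A=np.linspace(0,2*np.pi,180)
X=lambda cam,x,y:np.array([proj(cam,(x+.0235*np.cos(a),y+.0235*np.sin(a),z)) for z in(zu,zu+.022) for a in A])
for dx in(-.004,-.002,0,.002,.004):
    q=X(s,.5072+dx,.169);t=X(c,.5072+dx,.169)
    print(dx,"side L,R,bot",q[:,0].min(),q[:,0].max(),q[:,1].max(),"top L,R,bot",t[:,0].min(),t[:,0].max(),t[:,1].max())
# measured edges, subpixel
g=cv2.cvtColor(s["pixels"],cv2.COLOR_RGB2GRAY).astype(int)
for r in range(176,185): print(r,g[r,258:284])
g=cv2.cvtColor(c["pixels"],cv2.COLOR_RGB2GRAY).astype(int)
print("top cols 305..323 rows 198..209");print(g[198:210,303:324])
E
```

```text
-0.004 side L,R,bot 262.328792787563 278.53318039990626 185.0682344907492 top L,R,bot 303.6296617831777 326.3334972153794 208.3495400902694
-0.002 side L,R,bot 261.69567081423764 277.8849441415959 184.95272624700428 top L,R,bot 303.5838731520262 326.2764061790323 207.46442107593145
0 side L,R,bot 261.0632432662998 277.2374257739981 184.8373470126951 top L,R,bot 303.5381243703425 326.2193660940548 206.58007639845442
0.002 side L,R,bot 260.4315090018787 276.59062410522813 184.7220965718092 top L,R,bot 303.49241538612813 326.1623768922694 205.6965050421521
0.004 side L,R,bot 259.8004668816056 275.9445379460385 184.60697470881613 top L,R,bot 303.44674614747527 326.10543850562004 204.81370599311404
176 [125 111  97  93  83  55  38  38  44  47  51  59  64  62  46  36  38  41
  51  64  71  58  51  53  53  53]
177 [126 106  97  92  81  51  38  36  37  38  39  41  44  44  39  37  37  38
  43  51  51  44  47  52  53  54]
178 [107  95  93  90  74  48  37  37  38  39  40  39  40  40  40  38  38  38
  41  41  40  40  44  50  52  54]
179 [100  91  93  87  70  44  36  36  39  39  38  39  39  39  40
[... 726 characters left out ...]
14 15 18 15 18 19 19 17 19 35 38 41 39]
 [19 16 11 11 12 14 19 19 17 15 11 15 16 15 17 16 18 28 36 39 40]
 [19 18 14 11 14 10 14 18 19 11 11 11 16 16 16 17 18 24 39 38 38]
 [19 19 14 11 11 11 11 15 18 16 10 21 48 68 46 21 19 17 36 38 39]
 [18 17 17 17 11 10 10 10 12 12 10 48 75 61 31 15 11 11 26 37 38]
 [20 20 18 20 14 11 12 12 11  9 13 21 31 24 13 12 12 13 26 38 39]
 [19 19 19 19 18 15 13 11 12 10 11 10 12  9 10 14 11 17 19 34 41]
 [19 19 19 20 18 18 16 17 12  9 13 13 15 14 14 14 16 19 17 32 39]
 [26 14 17 18 20 21 20 17 20 19 16 16 17 19 17 19 19 17 18 27 37]
 [22 20 19 19 18 18 19 19 18 17 18 18 19 18 19 20 18 20 16 21 34]
 [19 21 19 18 17 17 17 18 18 20 19 18 20 18 19 16 17 16 16 19 35]]
```

```bash
python3 - <<'E'
from h import *
np.set_printoptions(precision=3,suppress=True)
c=arm.camera("top");s=arm.camera("side")
A=np.linspace(0,2*np.pi,180)
def X(cam,x,y,zu):return np.array([proj(cam,(x+.0235*np.cos(a),y+.0235*np.sin(a),z)) for z in(zu,zu+.022) for a in A])
# initial knob on table, side view measured from picture a (pixels of first side photo gone; outline 253..269, bottom 257)
for x in(.459,.4614,.464): 
    q=X(s,x,.3582,0);print("init side",x,q[:,0].min(),q[:,0].max(),q[:,1].max())
zu=.142-.0229; u=np.array([-.992,.126])
for dx in(-.004,-.002,0):
    b=np.array([.5072,.169])+np.array([dx,0])
    e=b+.02*u; print(dx,"bar end top",proj(c,(*e,zu+.046)),"bar end low",proj(c,(*e,zu+.022)),"10mm",proj(c,(*(b+.01*u),zu+.046)))
K,R,t=P(s);print("px/m side at shaft",K[0,0]/(R@np.array([.509,.168,.1])+t)[2])
# finger check in side: pad edges of nearer finger: width 16mm centred at tcp
for z in(.15,.165):
  for h in(-.008,.008):
    p=np.array([.5072,.169])+h*np.array([-.992,.126])
    for y in(.006,.0185): print(z,h,y,proj(s,(*(p+y*np.array([.126,.992])),z)))
g=cv2.cvtColor(s["pixels"],cv2.COLOR_RGB2GRAY).astype(int)
for r in range(164,176,2): print(r,g[r,258:284])
for p in((265,179),(262.4,180)): print(proj(s,(.5072,.169,.13)))
E
```

```text
init side 0.459 251.91257382125633 269.78468231863786 258.0099408974369
init side 0.4614 251.07767979159294 268.92820521418685 257.80172791632356
init side 0.464 250.17458605352363 268.00177953345917 257.57651343330116
-0.004 bar end top [316.663 203.405] bar end low [314.942 205.213] 10mm [316.985 198.785]
-0.002 bar end top [316.609 202.475] bar end low [314.89  204.308] 10mm [316.931 197.86 ]
0 bar end top [316.554 201.546] bar end low [314.838 203.404] 10mm [316.876 196.935]
px/m side at shaft 335.4479535511136
0.15 -0.008 0.006 [265.909 172.105]
0.15 -0.008 0.0185 [263.915 173.61 ]
0.15 0.008 0.006 [270.803 173.223]
0.15 0.008 0.0185 [268.838 174.746]
0.165 -0.008 0.006 [266.026 167.364]
0.165 -0.008 0.0185 [264.022 168.838]
0.165 0.008 0.006 [270.949 168.46 ]
0.165 0.008 0.0185 [268.974 169.952]
164 [ 34  35  35  33  33  47  86 120 126 126 126 125 116  97  68  70  95  94
  72  57  54  65  84  91  76  59]
166 [ 34  34  36  54  79  94 104 122 126 126 126 124 117  97  72  79 102 114
 123 121 105  73  63  75  90  90]
168 [ 34  51  87 121 132 119 102 120 127 126 126 126 120 100  76  71  82 109
 152 186 182 127 116 159 168 141]
170 [ 78 104 118 123 120 105  98 120 126 127 126 126 120  97  61  39  40  75
 141 186 183 128 128 178 198 194]
172 [103 100 100 106 113 108  98 118 125 126 126 124 117  95  60  39  40  67
 116 149 142 105  89 112 129 127]
174 [ 99  90  92  98 100  81  64  78  92 101 104 107 105  92  55  36  42  61
  85  95  95  87  72  57  57  57]
[269.107 178.176]
[269.107 178.176]
```

The knob (skirt bottom arc at side ~(270,184), pointer at top ~(316,203) facing the front tick) hangs just above the shaft at side (268,189). I'll shift it a little and descend slowly, watching the force.

Request:
drive_tool:
  xyz:
    - [0.1,-0.03,0]
    - [0.1,-0.03,-0.4]
    - [0.1,-0.03,-0.7]
    - [0.1,-0.03,-0.8]
    - [0.1,-0.03,-0.9]
    - [0.1,-0.03,-0.9]
  twist:
    - [0,0,0]
    - [0,0,0]
    - [0,0,0]
    - [0,0,0]
    - [0,0,0]
    - [0,0,0]

```text
time_s: 13.83
ee_pos: [0.5098, 0.1682, 0.1142]
tool_rot: [[-0.992, 0.124, -0.002], [0.124, 0.992, -0.0], [0.002, -0.0, -1.0]]
ft_force: [0.2, -0.7, -1.3]
gripper_width: 0.126
grip_force: 25.0
```

Request:
drive_tool:
  xyz:
    - [0,0,-0.05]
    - [0,0,-0.1]
    - [0,0,-0.1]
  twist:
    - [0,0,0]
    - [0,0,0]
    - [0,0,0]

```text
time_s: 14.08
ee_pos: [0.5104, 0.1682, 0.1123]
tool_rot: [[-0.992, 0.124, -0.0], [0.124, 0.992, -0.0], [0.0, -0.0, -1.0]]
ft_force: [-0.6, 0.5, -1.2]
gripper_width: 0.128
grip_force: 25.0
```

Request:
drive_tool:
  xyz:
    - [0,0,-0.08]
    - [0,0,-0.16]
    - [0,0,-0.2]
    - [0,0,-0.2]
  twist:
    - [0,0,0]
    - [0,0,0]
    - [0,0,0]
    - [0,0,0]

```text
time_s: 14.42
ee_pos: [0.5102, 0.1681, 0.106]
tool_rot: [[-0.992, 0.124, -0.001], [0.124, 0.992, -0.0], [0.001, -0.0, -1.0]]
ft_force: [-0.4, -0.3, -0.6]
gripper_width: 0.128
grip_force: 25.0
```

Request:
drive_tool:
  xyz:
    - [0,0,-0.06]
    - [0,0,-0.12]
    - [0,0,-0.12]
    - [0,0,-0.12]
  twist:
    - [0,0,0]
    - [0,0,0]
    - [0,0,0]
    - [0,0,0]

```text
time_s: 14.75
ee_pos: [0.5104, 0.1682, 0.1026]
tool_rot: [[-0.992, 0.124, -0.0], [0.124, 0.992, -0.0], [0.0, -0.0, -1.0]]
ft_force: [-0.0, 0.2, -0.6]
gripper_width: 0.126
grip_force: 25.0
```

Request:
drive_tool:
  xyz:
    - [0,0,-0.05]
    - [0,0,-0.1]
    - [0,0,-0.14]
    - [0,0,-0.14]
    - [0,0,-0.14]
  twist:
    - [0,0,0]
    - [0,0,0]
    - [0,0,0]
    - [0,0,0]
    - [0,0,0]
  force: 40

```text
time_s: 15.17
ee_pos: [0.5109, 0.1683, 0.0994]
tool_rot: [[-0.992, 0.124, 0.001], [0.124, 0.992, 0.0], [-0.001, 0.0, -1.0]]
ft_force: [-1.8, -0.3, 5.3]
gripper_width: 0.123
grip_force: 40.0
```

Request:
drive_tool:
  xyz:
    - [0,0,-0.04]
    - [0,0,-0.07]
    - [0,0,-0.07]
    - [0,0,-0.07]
  twist:
    - [0,0,0]
    - [0,0,0]
    - [0,0,0]
    - [0,0,0]

```text
time_s: 15.5
ee_pos: [0.5109, 0.1682, 0.0976]
tool_rot: [[-0.992, 0.124, 0.001], [0.124, 0.992, 0.0], [-0.001, 0.0, -1.0]]
ft_force: [-3.5, -0.5, 6.3]
gripper_width: 0.125
grip_force: 40.0
```

Request:
drive_tool:
  xyz:
    - [-0.03,0,-0.04]
    - [-0.03,0,-0.08]
    - [-0.03,0,-0.08]
    - [-0.03,0,-0.08]
  twist:
    - [0,0,0]
    - [0,0,0]
    - [0,0,0]
    - [0,0,0]

```text
time_s: 15.83
ee_pos: [0.5109, 0.1683, 0.0958]
tool_rot: [[-0.992, 0.124, 0.003], [0.124, 0.992, 0.0], [-0.003, 0.0, -1.0]]
ft_force: [-1.8, -1.1, 7.4]
gripper_width: 0.125
grip_force: 40.0
```

Request:
drive_tool:
  xyz:
    - [0,0,-0.04]
    - [0,0,-0.04]
    - [0,0,-0.04]
    - [0,0,-0.04]
  twist:
    - [0,0,0]
    - [0,0,0]
    - [0,0,0]
    - [0,0,0]

```text
time_s: 16.17
ee_pos: [0.5109, 0.1683, 0.0956]
tool_rot: [[-0.992, 0.124, 0.003], [0.124, 0.992, 0.0], [-0.003, 0.0, -1.0]]
ft_force: [-2.7, -0.6, 11.8]
gripper_width: 0.125
grip_force: 40.0
```

Request:
drive_tool:
  xyz:
    - [0,0,-0.02]
    - [0,0,-0.02]
    - [0,0,-0.02]
    - [0,0,-0.02]
    - [0,0,-0.02]
    - [0,0,-0.02]
  twist:
    - [0,0,0]
    - [0,0,0]
    - [0,0,0]
    - [0,0,0]
    - [0,0,0]
    - [0,0,0]

```text
time_s: 16.67
ee_pos: [0.511, 0.1683, 0.0956]
tool_rot: [[-0.992, 0.123, 0.003], [0.123, 0.992, -0.0], [-0.003, 0.0, -1.0]]
ft_force: [-4.5, -1.7, 15.3]
gripper_width: 0.125
grip_force: 40.0
```

```bash
python3 - <<'E'
from h import *
s=arm.camera("side");save(s,"f.png",(160,100,310,260),3.7)
print(arm.get_obs()["ft_force"],arm.get_obs()["ee_pos"])
E
```

```text
[-4.23944401 -1.36454451 14.80545619] [0.51099086 0.16830446 0.09559031]
```

View pics/f.png

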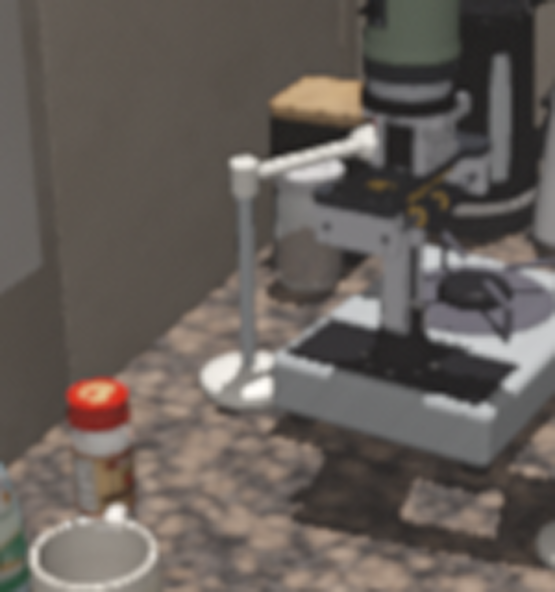

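The knob is seated low on the panel at side ~(269,193). The lamp arm is still swung right (head at ~(260,138)), the spice jar and mug look unmoved, and 15 N shows the shaft is bottomed out. I'm handing in.

```bash
python3 -c "
from cell import arm
print(arm.hand_in())"
```

```text
the job is handed in; nothing more can be done
None
```

I swung the lamp about 68° to the right over the burner, pushed the knob fully onto the shaft, and handed the job in with the gripper still pressing it down at about 15 N; the hand-in returned no verdict.

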